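Open the stuck bait jar

ROBOT

A 6-joint arm with a two-finger parallel gripper is mounted at the origin on the work surface. World frame = base frame: x ahead of the robot, y to its left, z up, the work surface at z = 0. Lengths are in m, angles in rad, forces in N, time in s.
With the tool pointing down it reaches from about 0.325 to 0.775 m from the base axis. Payload 5.5 kg.
Tool frame: the origin (TCP) lies at the very end of the fingers, on their centre line; the grasp point (between the pads) lies 19 mm behind it (manip.grasp_offset is the z of the grasp point in the tool frame, in m); z points along the fingers, y is the direction in which the jaws open and shut (so a half turn about z gives the same grasp; the last joint's range is limited). The gripper opens to 85 mm and grips with 20 to 120 N. Pads are 22 mm wide; open, the fingers measure 114 mm over their backs; the gripper's body (76 mm by 85 mm) begins 54 mm behind the grasp point. The pads swing forward as they close: fully open they stand 13 mm farther back than shut.
Start: joints at [1.048, 0.091, 1.231, -0, 1.82, -0.057], TCP at [0.269, 0.536, 0.231] pointing down, gripper open.
Joint ranges: [-2.87, 2.87], [-0.86, 2.18], [0.17, 2.46], [-1.51, 4.65], [0.06, 2.69], [-2.65, 2.65]. Speed limits (rad/s): [2.57, 2.57, 3.01, 3.14, 3.14, 3.14].

INTERFACE

Orientations are given as [roll, pitch, yaw] about the fixed x, y, z axes, in that order (R = Rz(yaw) Ry(pitch) Rx(roll)).
In Python, from rig import get_state, grab_frame, workorder, manip gives the robot as it stands.
- The arm moves only by the tool step_arm, never from a script. Its argument "steps" is a list of rows, each an object of numbers: "hand": the finger opening in cm, from 0 to 8.54; "tx", "ty", "tz": the shift along the tool's x, y, z in cm; "rx", "ry", "rz": the turn, a rotation vector about the tool's x, y, z in rad. A call has exactly 10 rows; each row is the pose to reach, as a shift and turn from the pose measured when the call began, along the tool's axes at that moment; what a row does not reach only later rows make up. A row lasts 1/10 s, in which the tool goes at most 50 mm and 8.59 degrees, less where a joint would pass 70% of its speed; a pose out of reach is approached as far as the arm can. A call with a gripper value outside its range is refused whole. The fingers move at their own pace and stop on an object; the grip force is fixed at half the most. Time passes only in rows, so rows that repeat a pose let the fingers close, or fill a call up. It gives the time, the measured TCP pose, the force and the opening at its end, in the units of the state.
- get_state(): the state, without advancing time (a new reading comes with each control period).
- grab_frame(name): name is "scene" or "top" or "wrist"; returns a dict with "image" (420x560x3 uint8, blue, green, red), "range_z" (420x560 float32, m along the optical axis (not along the pixel's ray), 0 where there is no reading), "fov_y" (degrees; the focal length in pixels is half the picture's height over the tangent of half this angle, whatever the lens; pixels are square), "cx", "cy" (the principal point, pixels), "extrinsics" (4x4, takes a point from camera to world coordinates). Camera axes: x right, y down, z forward; pixel columns grow to the right and rows downward; lengths in m; the calibration is good to about 2 mm. A picture is of the moment at which its call begins.
- workorder.finish_job(): hands the job in, once; it reports no verdict.
The state is a dict: "t": time; "joint_positions": joint angles; "dq": joint speeds; "effort": joint torques, N m; "position": TCP position; "tool_rot": TCP orientation; "wrist_force": force on the tool from outside, world axes, zero at the start; "torque": the same for the moment, N m; "grip_width": finger opening in m.
Only numpy, scipy, OpenCV 4.12 (cv2) and the standard library are available. Lean on these libraries where they do the work, as an engineer would, in place of code of your own. Each camera call takes 0.05 s, during which the arm holds its last target.

TASK

The squat, wide bait jar held in its holder has a stuck screw cap. Grip the cap firmly, break it loose with a short hard twist anticlockwise (seen from above) and spin it on, about a quarter turn in all and still down on the jar, until it is free; then lift it straight off, lower it into the shallow tray and set it down there the same way up, near the middle. Leave the slim jar standing where it is.

Things in the scene. Friction and masses are not known exactly. Their poses are not given: they have to be found in the camera images.
- cap_center (a point): Centre of the squat amber jar's white cap, a ribbed upright cylinder 58 mm across, 44 mm high, 60 g, on for now with its underside 74 mm above the table. Grip its sides at mid-height, any direction, 30 N or more. Stuck: the first 20 degrees anticlockwise (from above) resist with up to 0.6 N m, then it turns easily, without rising; it lifts off once turned 55 to 120 degrees (aim for 80). z up.
- jar_mouth (a point): Centre of the squat amber jar's rim, under the cap, 88 mm above the table (8 mm below the seated cap's centre). The jar is 80 mm across, its shoulder ends 3 mm below the cap; it stands in a grey holder plate 100 mm square; jar and holder are fixed to the table. z up; at the start the cap's x axis lies along this x axis.
- tray_in (a point): Centre of the inner floor of the shallow grey open tray, 4 mm above the table. The tray is 150 mm square outside with walls 4 mm thick and 18 mm high, fixed to the table. A cap standing in it has its centre 22 mm above this point.
- slim_jar_center (a point): Centre (half-way up) of the slim amber jar with a narrow white cap, a bystander: 42 mm across, 112 mm high, cap 36 mm across, standing loose on the table. Leave it standing where it is.
There are look-alikes about, which are no part of the job. Leave any purple look-alike of the part that bears jar_mouth alone.

How it is judged:
By the outcome, as a careful person would: the job done as asked, in the order asked, and still so for the second after the job is handed in, with the robot touching nothing.
It also fails if it takes over 45 s, if anything falls off the work surface, if the arm or the gripper's body presses on something with over 40 N, if the wrist force passes 120 N, or if a joint passes its speed limit or range.

## Working session

There is one attempt and no reset: what is moved stays moved. The work goes in short steps, Python scripts to look and compute and a tool call to move; the robot and the scene stay as the last step left them, time stands still between calls to the robot, and variables do not carry over. Pictures are saved under pics/ and viewed, and the job is handed in when it is done.

Besides the shell and the picture viewer there is one more tool, called after "Emit:" as name(argument=value, ...) on one line, values as JSON. step_arm: Moves the arm, as the interface text tells. Its arguments: {"type":"object","properties":{"steps":{"type":"array"}},"required":["steps"]}

```bash
ls; mkdir -p pics
python3 - <<'E'
from rig import get_state, grab_frame, workorder, manip
import cv2,numpy as np
s=get_state(); print({k:np.round(v,3).tolist() for k,v in s.items()}); print(manip.grasp_offset)
for n in("scene","top"):
    f=grab_frame(n); cv2.imwrite(f"pics/{n}0.png",f["image"]); print(n,f["fov_y"],f["cx"],f["cy"],np.round(f["extrinsics"],3).tolist(), (f["range_z"]>0).mean())
E
```

```text
pics
{'t': 0.0, 'joint_positions': [1.048, 0.092, 1.232, -0.0, 1.82, -0.057], 'dq': [-0.0, -0.0, -0.0, -0.001, 0.0, 0.001], 'effort': [0.004, -45.872, -41.804, 0.0, 0.011, 0.0], 'position': [0.269, 0.536, 0.23], 'tool_rot': [-3.14, -0.0, 2.676], 'wrist_force': [0.165, -0.842, -0.24], 'torque': [0.019, -0.004, 0.036], 'grip_width': 0.085}
-0.0187
scene 47.542007462774166 280.45404140076084 213.84909210480072 [[0.644, 0.555, -0.526, 0.897], [0.765, -0.48, 0.43, -0.316], [-0.013, -0.679, -0.734, 0.618], [0.0, 0.0, 0.0, 1.0]] 0.9959523809523809
top 47.040961813234404 273.55584476405954 206.62445345676406 [[-0.005, -0.996, 0.091, 0.468], [-1.0, 0.004, -0.004, -0.006], [0.003, -0.091, -0.996, 0.906], [0.0, 0.0, 0.0, 1.0]] 0.9960034013605442
```

View pics/scene0.png

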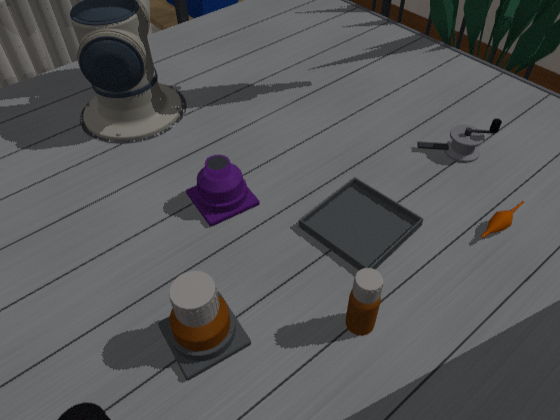

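View pics/top0.png

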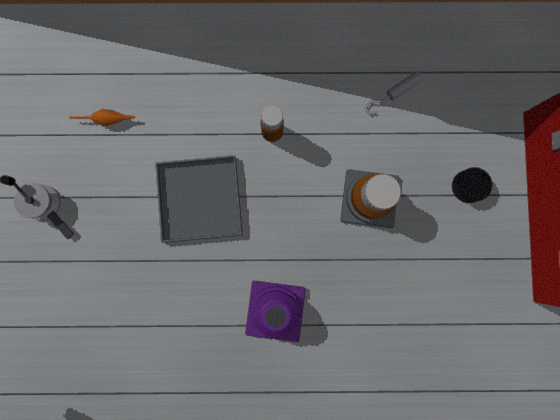

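Top view: squat amber jar with its wide white cap at (380,190) in a grey holder, slim jar at (272,122), tray at (200,200), purple capless jar at (275,312).
The cap could be confused with the slim jar's cap (272,115), the reel (35,200), the black cup (472,185) or the purple neck (275,315). I choose the wide white cap on the amber jar in the grey holder, (380,190) top and (195,290) scene.

```bash
cat > h.py <<'E'
import numpy as np,cv2
from rig import get_state, grab_frame, workorder, manip
def ray(f,uv,z):
    E=f["extrinsics"];F=210/np.tan(np.radians(f["fov_y"])/2)
    uv=np.atleast_2d(uv).astype(float)
    d=np.c_[(uv[:,0]-f["cx"])/F,(uv[:,1]-f["cy"])/F,np.ones(len(uv))]@E[:3,:3].T
    o=E[:3,3]; return o+d*((z-o[2])/d[:,2])[:,None]
def cloud(f):
    E=f["extrinsics"];F=210/np.tan(np.radians(f["fov_y"])/2)
    v,u=np.mgrid[:420,:560]; r=f["range_z"]
    P=np.stack([(u-f["cx"])/F*r,(v-f["cy"])/F*r,r],-1)@E[:3,:3].T+E[:3,3]
    P[r<=0]=np.nan; return P
E
python3 - <<'E'
from h import *
for n in("top","scene"):
    f=grab_frame(n);P=cloud(f)
    print(n,"table z",np.nanmedian(P[...,2]))
    im=f["image"]; z=P[...,2]
    h=cv2.cvtColor(im,cv2.COLOR_BGR2HSV)
    for nm,box,zt in ((("squat"),(330,420,150,240) if n=="top" else (160,230,260,330),.118),("slim",(250,300,95,150) if n=="top" else (345,390,260,300),.112)):
        m=np.zeros(z.shape,np.uint8); u0,u1,v0,v1=box
        m[v0:v1,u0:u1]=(abs(z-zt)<.008)[v0:v1,u0:u1]
        c=max(cv2.findContours(m,0,1)[0],key=cv2.contourArea)
        p=ray(f,c[:,0],zt)[:,:2].astype(np.float32)
        print(nm,cv2.minEnclosingCircle(p),"meanz",np.nanmean(z[m>0]),np.nanmean(P[m>0],0), cv2.fitEllipse(p.reshape(-1,1,2)*1000))
    if n=="top":
        m=np.zeros(z.shape,np.uint8);m[145:255,145:255]=((z>.010)&(z<.03))[145:255,145:255]
        c=max(cv2.findContours(m,0,1)[0],key=cv2.contourArea)
        r=cv2.minAreaRect(ray(f,c[:,0],.018)[:,:2].astype(np.float32)); print("tray",r)
    cv2.imwrite(f"pics/crop_{n}.png",cv2.resize(im[140:250,320:430] if n=="top" else im[240:380,140:280],None,fx=4,fy=4))
E
```

```text
top table z -0.0013452684857303554
squat ((0.5648407340049744, -0.18806907534599304), 0.029367679730057716) meanz 0.11640470416259216 [ 0.56528103 -0.18828061  0.1164047 ] ((565.1771850585938, -187.89111328125), (56.04911422729492, 57.020198822021484), 32.04862594604492)
slim ((0.6946641206741333, -0.005851997993886471), 0.01874670386314392) meanz 0.1100389518299976 [ 0.69524224 -0.00610877  0.11003895] ((694.7202758789062, -6.119650840759277), (34.97724914550781, 36.04246139526367), 77.3900146484375)
tray ((0.566003680229187, 0.13055263459682465), (0.14965437352657318, 0.14996416866779327), 5.138720512390137)
scene table z 0.0005953182894685716
squat ((0.5671849846839905, -0.18946601450443268), 0.031444251537323) meanz 0.11753621819881914 [ 0.56703078 -0.19026416  0.11753622] ((566.718017578125, -189.92271423339844), (57.296409606933594, 61.0866584777832), 67.85585021972656)
slim ((0.6962443590164185, -0.009041438810527325), 0.020619895309209824) meanz 0.1113712005149394 [ 0.6965288  -0.00891567  0.1113712 ] ((696.56005859375, -9.058612823486328), (35.974613189697266, 39.75965881347656), 28.84309196472168)
```

View pics/crop_scene.png

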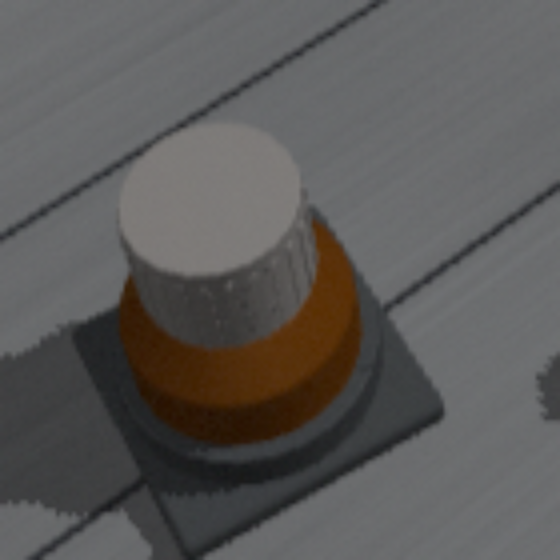

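The crop confirms it: wide, ribbed white cap on the amber jar in the grey holder plate.

```bash
cat >> h.py <<'E'
from scipy.spatial.transform import Rotation as Ro
def delta(p,yaw):
    s=get_state();R=Ro.from_euler('xyz',s["tool_rot"]);T=Ro.from_euler('xyz',[np.pi,0,yaw])
    print("t",s["t"],"pos",np.round(s["position"],4),"rot",np.round(s["tool_rot"],3),"w",s["grip_width"],"F",np.round(s["wrist_force"],1),"j",np.round(s["joint_positions"],2))
    print("shift cm",np.round(R.inv().apply(np.array(p)-s["position"])*100,2),"rotvec",np.round((R.inv()*T).as_rotvec(),3))
E
python3 -c "
from h import *
delta([.566,-.189,.2],.55)"
```

```text
t 0.2 pos [0.2694 0.5359 0.2305] rot [-3.14  -0.     2.676] w 0.08578146224655166 F [ 0.8 -0.7 -0.2] j [ 1.05  0.09  1.23  0.    1.82 -0.06]
shift cm [-59.06 -51.44   3.11] rotvec [-1.000e-03  1.000e-03  2.126e+00]
```

Emit:
step_arm(steps=[{"hand": 8.5,"tx": -3,"ty": -2.6,"tz": 0,"rz": 0.12},{"hand": 8.5,"tx": -6.5,"ty": -5.7,"tz": 0,"rz": 0.25},{"hand": 8.5,"tx": -10,"ty": -8.7,"tz": 0,"rz": 0.38},{"hand": 8.5,"tx": -13.5,"ty": -11.8,"tz": 0,"rz": 0.51},{"hand": 8.5,"tx": -17,"ty": -14.8,"tz": 0,"rz": 0.64},{"hand": 8.5,"tx": -20.5,"ty": -17.9,"tz": 0,"rz": 0.77},{"hand": 8.5,"tx": -24,"ty": -20.9,"tz": 0,"rz": 0.9},{"hand": 8.5,"tx": -27.5,"ty": -24,"tz": 0,"rz": 1.03},{"hand": 8.5,"tx": -31,"ty": -27,"tz": 0,"rz": 1.16},{"hand": 8.5,"tx": -34,"ty": -29.6,"tz": 0,"rz": 1.28}])

```text
schema error: expected keys hand, tx, ty, tz, rx, ry, rz
```

```bash
python3 -c "
from h import *
delta([.566,-.189,.2],.55)"
```

```text
t 0.2 pos [0.2694 0.5359 0.2305] rot [-3.14  -0.     2.676] w 0.08578146224655166 F [ 0.8 -0.7 -0.2] j [ 1.05  0.09  1.23  0.    1.82 -0.06]
shift cm [-59.06 -51.44   3.11] rotvec [-1.000e-03  1.000e-03  2.126e+00]
```

Emit:
step_arm(steps=[{"hand": 8.5,"tx": -3,"ty": -2.6,"tz": 0,"rx": 0,"ry": 0,"rz": 0.12},{"hand": 8.5,"tx": -6.5,"ty": -5.7,"tz": 0,"rx": 0,"ry": 0,"rz": 0.25},{"hand": 8.5,"tx": -10,"ty": -8.7,"tz": 0,"rx": 0,"ry": 0,"rz": 0.38},{"hand": 8.5,"tx": -13.5,"ty": -11.8,"tz": 0,"rx": 0,"ry": 0,"rz": 0.51},{"hand": 8.5,"tx": -17,"ty": -14.8,"tz": 0,"rx": 0,"ry": 0,"rz": 0.64},{"hand": 8.5,"tx": -20.5,"ty": -17.9,"tz": 0,"rx": 0,"ry": 0,"rz": 0.77},{"hand": 8.5,"tx": -24,"ty": -20.9,"tz": 0,"rx": 0,"ry": 0,"rz": 0.9},{"hand": 8.5,"tx": -27.5,"ty": -24,"tz": 0,"rx": 0,"ry": 0,"rz": 1.03},{"hand": 8.5,"tx": -31,"ty": -27,"tz": 0,"rx": 0,"ry": 0,"rz": 1.16},{"hand": 8.5,"tx": -34,"ty": -29.6,"tz": 0,"rx": 0,"ry": 0,"rz": 1.28}])

```text
t: 1.2
position: [0.4406, 0.1166, 0.2309]
tool_rot: [3.142, 0.001, 1.39]
wrist_force: [-0.2, 0.1, 0.9]
grip_width: 0.0852
```

```bash
python3 -c "
from h import *
delta([.566,-.189,.2],.55)"
```

```text
t 1.2 pos [0.4406 0.1166 0.2309] rot [3.142e+00 1.000e-03 1.390e+00] w 0.08524990560416765 F [-0.2  0.1  0.9] j [ 0.18 -0.3   1.59 -0.    1.85  0.37]
shift cm [-27.8   17.83   3.13] rotvec [0.001 0.001 0.84 ]
```

Emit:
step_arm(steps=[{"hand": 8.5,"tx": -3.4,"ty": 2.2,"tz": 0.3,"rx": 0,"ry": 0,"rz": 0.1},{"hand": 8.5,"tx": -7,"ty": 4.5,"tz": 0.8,"rx": 0,"ry": 0,"rz": 0.21},{"hand": 8.5,"tx": -10.5,"ty": 6.7,"tz": 1.2,"rx": 0,"ry": 0,"rz": 0.32},{"hand": 8.5,"tx": -14,"ty": 9,"tz": 1.6,"rx": 0,"ry": 0,"rz": 0.42},{"hand": 8.5,"tx": -17.5,"ty": 11.2,"tz": 2,"rx": 0,"ry": 0,"rz": 0.53},{"hand": 8.5,"tx": -21,"ty": 13.5,"tz": 2.4,"rx": 0,"ry": 0,"rz": 0.64},{"hand": 8.5,"tx": -24.5,"ty": 15.7,"tz": 2.8,"rx": 0,"ry": 0,"rz": 0.75},{"hand": 8.5,"tx": -27.8,"ty": 17.8,"tz": 3.1,"rx": 0,"ry": 0,"rz": 0.84},{"hand": 8.5,"tx": -27.8,"ty": 17.8,"tz": 3.1,"rx": 0,"ry": 0,"rz": 0.84},{"hand": 8.5,"tx": -27.8,"ty": 17.8,"tz": 3.1,"rx": 0,"ry": 0,"rz": 0.84}])

```text
t: 2.2
position: [0.5654, -0.1895, 0.1992]
tool_rot: [-3.141, 0.002, 0.549]
wrist_force: [-0.8, -0.3, -0.1]
grip_width: 0.0851
```

Run:
```python
from h import *
f=grab_frame("wrist");cv2.imwrite("pics/w1.png",f["image"]);P=cloud(f);z=P[...,2]
m=(abs(z-.118)<.008).astype(np.uint8)
cs=[c for c in cv2.findContours(m,0,1)[0] if cv2.contourArea(c)>300]
for c in cs:
    p=ray(f,c[:,0],.118)[:,:2].astype(np.float32)
    print(cv2.minEnclosingCircle(p),np.nanmean(z[m>0]),c[:,0].min(0),c[:,0].max(0))
delta([.566,-.189,.074],.55)
```

```text
((0.5655463337898254, -0.18758228421211243), 0.02949639968574047) 0.11665454034726068 [231 167] [316 250]
t 2.25 pos [ 0.5655 -0.1887  0.1999] rot [-3.141e+00  1.000e-03  5.500e-01] w 0.0849497293755299 F [-0.7 -0.7  1.1] j [-0.38  0.08  1.3  -0.    1.76  0.64]
shift cm [ 0.04  0.06 12.59] rotvec [-0.     0.001  0.   ]
```

View pics/w1.png

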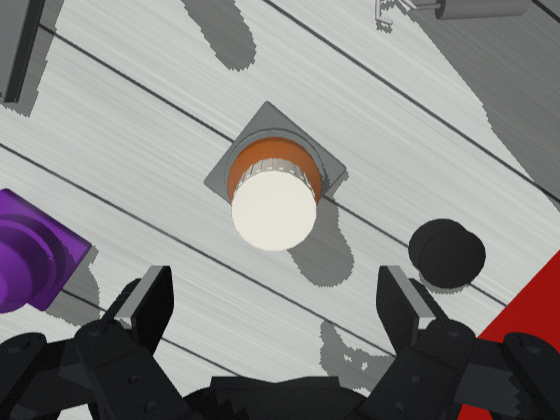

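The wrist view shows the cap top at (273,210), midway between the pads (about 275). Lowering now.

Emit:
step_arm(steps=[{"hand": 8.5,"tx": 0,"ty": 0,"tz": 1.5,"rx": 0,"ry": 0,"rz": 0},{"hand": 8.5,"tx": 0,"ty": 0,"tz": 3.5,"rx": 0,"ry": 0,"rz": 0},{"hand": 8.5,"tx": 0,"ty": 0,"tz": 5.5,"rx": 0,"ry": 0,"rz": 0},{"hand": 8.5,"tx": 0,"ty": 0,"tz": 7.5,"rx": 0,"ry": 0,"rz": 0},{"hand": 8.5,"tx": 0,"ty": 0,"tz": 9.5,"rx": 0,"ry": 0,"rz": 0},{"hand": 8.5,"tx": 0,"ty": 0,"tz": 11,"rx": 0,"ry": 0,"rz": 0},{"hand": 8.5,"tx": 0,"ty": 0,"tz": 12,"rx": 0,"ry": 0,"rz": 0},{"hand": 8.5,"tx": 0,"ty": 0,"tz": 12.5,"rx": 0,"ry": 0,"rz": 0},{"hand": 8.5,"tx": 0,"ty": 0,"tz": 12.5,"rx": 0,"ry": 0,"rz": 0},{"hand": 8.5,"tx": 0,"ty": 0,"tz": 12.5,"rx": 0,"ry": 0,"rz": 0}])

```text
t: 3.25
position: [0.5658, -0.1888, 0.0759]
tool_rot: [3.141, 0.0, 0.55]
wrist_force: [-0.8, 0.1, 0.1]
grip_width: 0.0847
```

Run:
```python
from h import *
f=grab_frame("wrist");cv2.imwrite("pics/w2.png",f["image"])
f=grab_frame("scene");cv2.imwrite("pics/s2.png",cv2.resize(f["image"][180:380,90:350],None,fx=3,fy=3))
delta([.566,-.1885,.074],.55)
```

```text
t 3.35 pos [ 0.5659 -0.189   0.0761] rot [ 3.14 -0.    0.55] w 0.08484646645187778 F [-0.2  0.6  0.2] j [-0.38  0.11  1.49 -0.    1.54  0.64]
shift cm [ 0.03 -0.04  0.21] rotvec [ 0.001 -0.     0.   ]
```

View pics/w2.png

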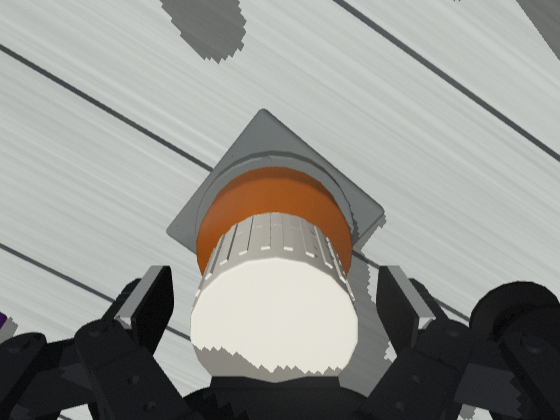

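View pics/s2.png

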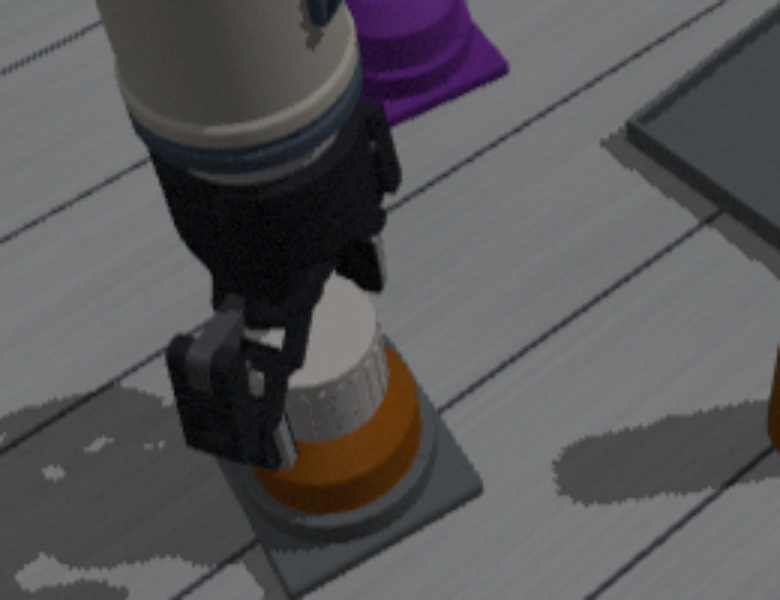

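Cap (190–357, centre 274) sits midway between the pads. Closing with a 1 mm lowering.

Emit:
step_arm(steps=[{"hand": 5,"tx": 0,"ty": 0,"tz": 0.1,"rx": 0,"ry": 0,"rz": 0},{"hand": 4,"tx": 0,"ty": 0,"tz": 0.1,"rx": 0,"ry": 0,"rz": 0},{"hand": 3,"tx": 0,"ty": 0,"tz": 0.1,"rx": 0,"ry": 0,"rz": 0},{"hand": 2,"tx": 0,"ty": 0,"tz": 0.1,"rx": 0,"ry": 0,"rz": 0},{"hand": 0,"tx": 0,"ty": 0,"tz": 0.1,"rx": 0,"ry": 0,"rz": 0},{"hand": 0,"tx": 0,"ty": 0,"tz": 0.1,"rx": 0,"ry": 0,"rz": 0},{"hand": 0,"tx": 0,"ty": 0,"tz": 0.1,"rx": 0,"ry": 0,"rz": 0},{"hand": 0,"tx": 0,"ty": 0,"tz": 0.1,"rx": 0,"ry": 0,"rz": 0},{"hand": 0,"tx": 0,"ty": 0,"tz": 0.1,"rx": 0,"ry": 0,"rz": 0},{"hand": 0,"tx": 0,"ty": 0,"tz": 0.1,"rx": 0,"ry": 0,"rz": 0}])

```text
t: 4.35
position: [0.5663, -0.1891, 0.076]
tool_rot: [3.139, -0.001, 0.55]
wrist_force: [-0.5, 0.6, 5.7]
grip_width: 0.0566
```

Run:
```python
from h import *
f=grab_frame("wrist");cv2.imwrite("pics/w3.png",f["image"])
delta([.566,-.1885,.075],.55+1.4); print(get_state()["torque"])
```

```text
t 4.4 pos [ 0.5663 -0.1891  0.076 ] rot [ 3.139e+00 -1.000e-03  5.500e-01] w 0.05691462246347636 F [-1.2  0.4  5.4] j [-0.38  0.11  1.49 -0.    1.54  0.64]
shift cm [ 0.01 -0.06  0.1 ] rotvec [ 3.0e-03  1.0e-03 -1.4e+00]
[ 0.12947213  0.14928233 -0.0473385 ]
```

View pics/w3.png

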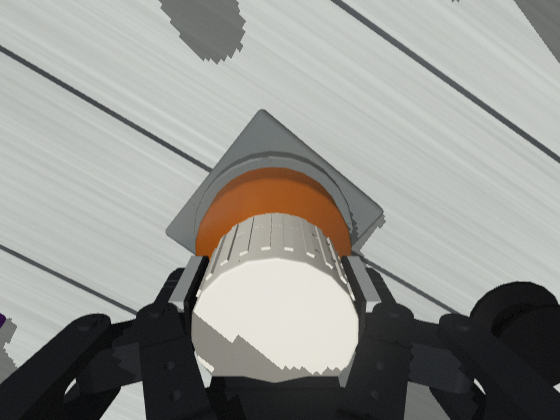

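Firm hold at 57 mm with side forces under 1.5 N. Twisting anticlockwise (negative rz, tool pointing down).

Emit:
step_arm(steps=[{"hand": 0,"tx": 0,"ty": 0,"tz": 0,"rx": 0,"ry": 0,"rz": -0.15},{"hand": 0,"tx": 0,"ty": 0,"tz": 0,"rx": 0,"ry": 0,"rz": -0.3},{"hand": 0,"tx": 0,"ty": 0,"tz": 0,"rx": 0,"ry": 0,"rz": -0.45},{"hand": 0,"tx": 0,"ty": 0,"tz": 0,"rx": 0,"ry": 0,"rz": -0.6},{"hand": 0,"tx": 0,"ty": 0,"tz": 0,"rx": 0,"ry": 0,"rz": -0.75},{"hand": 0,"tx": 0,"ty": 0,"tz": 0,"rx": 0,"ry": 0,"rz": -0.9},{"hand": 0,"tx": 0,"ty": 0,"tz": 0,"rx": 0,"ry": 0,"rz": -1.05},{"hand": 0,"tx": 0,"ty": 0,"tz": 0,"rx": 0,"ry": 0,"rz": -1.2},{"hand": 0,"tx": 0,"ty": 0,"tz": 0,"rx": 0,"ry": 0,"rz": -1.35},{"hand": 0,"tx": 0,"ty": 0,"tz": 0,"rx": 0,"ry": 0,"rz": -1.42}])

```text
t: 5.4
position: [0.5648, -0.1879, 0.0759]
tool_rot: [-3.14, -0.001, 1.976]
wrist_force: [-7.3, 5.5, 6.4]
grip_width: 0.0569
```

Run:
```python
from h import *
f=grab_frame("wrist");cv2.imwrite("pics/w4.png",f["image"])
a=cv2.imread("pics/w3.png");cv2.imwrite("pics/cmp.png",np.vstack([x[190:380,180:370] for x in(a,f["image"])]).repeat(1,0))
c=np.hstack([cv2.resize(x[200:350,180:370],None,fx=2,fy=2) for x in(a,f["image"])]);cv2.imwrite("pics/cmp.png",c)
delta([.566,-.189,.18],.55+1.4); print(get_state()["torque"])
```

```text
t 5.45 pos [ 0.5648 -0.188   0.0759] rot [-3.140e+00 -1.000e-03  1.978e+00] w 0.05700940045278533 F [-6.6  3.8  6.6] j [-0.38  0.11  1.49 -0.    1.55 -0.79]
shift cm [ -0.13   0.06 -10.41] rotvec [-0.001 -0.001  0.028]
[0.50469653 1.23203925 0.00632893]
```

View pics/cmp.png

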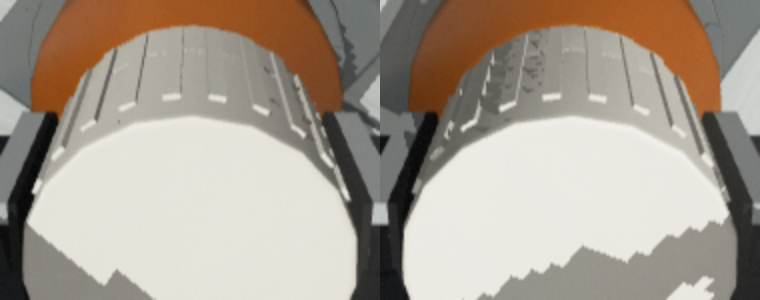

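The ribs sit the same against the pads in both views, so there was no slip: about 82° turned. Lifting straight up.

Emit:
step_arm(steps=[{"hand": 0,"tx": 0,"ty": 0,"tz": 0,"rx": 0,"ry": 0,"rz": 0},{"hand": 0,"tx": 0,"ty": 0,"tz": -0.5,"rx": 0,"ry": 0,"rz": 0},{"hand": 0,"tx": 0,"ty": 0,"tz": -1,"rx": 0,"ry": 0,"rz": 0},{"hand": 0,"tx": 0,"ty": 0,"tz": -1.5,"rx": 0,"ry": 0,"rz": 0},{"hand": 0,"tx": 0,"ty": 0,"tz": -2,"rx": 0,"ry": 0,"rz": 0},{"hand": 0,"tx": 0,"ty": 0,"tz": -3,"rx": 0,"ry": 0,"rz": 0},{"hand": 0,"tx": 0,"ty": 0,"tz": -5,"rx": 0,"ry": 0,"rz": 0},{"hand": 0,"tx": 0,"ty": 0,"tz": -7,"rx": 0,"ry": 0,"rz": 0},{"hand": 0,"tx": 0,"ty": 0,"tz": -9,"rx": 0,"ry": 0,"rz": 0},{"hand": 0,"tx": 0,"ty": 0,"tz": -10,"rx": 0,"ry": 0,"rz": 0}])

```text
t: 6.45
position: [0.5657, -0.1883, 0.179]
tool_rot: [3.14, 0.001, 1.978]
wrist_force: [0.1, -0.3, -1.2]
grip_width: 0.0569
```

Run:
```python
from h import *
f=grab_frame("scene");cv2.imwrite("pics/s5.png",f["image"])
delta([.566,.131,.175],1.976);
```

```text
t 6.5 pos [ 0.566  -0.1885  0.18  ] rot [3.139e+00 2.000e-03 1.978e+00] w 0.056903041210870496 F [0.2 0.5 0.5] j [-0.38  0.07  1.34 -0.    1.73 -0.79]
shift cm [29.34 12.64  0.46] rotvec [0.002 0.002 0.002]
```

View pics/s5.png

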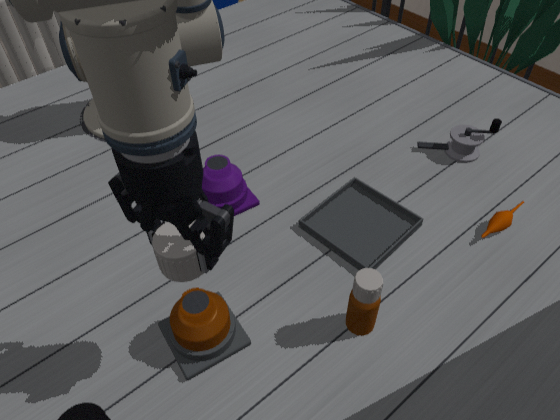

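The cap (175,250) is in the gripper and the jar mouth (195,305) is bare. Carrying it to the tray.

Emit:
step_arm(steps=[{"hand": 0,"tx": 1.5,"ty": 0.65,"tz": 0,"rx": 0,"ry": 0,"rz": 0},{"hand": 0,"tx": 4.5,"ty": 1.94,"tz": 0,"rx": 0,"ry": 0,"rz": 0},{"hand": 0,"tx": 8.5,"ty": 3.66,"tz": 0,"rx": 0,"ry": 0,"rz": 0},{"hand": 0,"tx": 12.5,"ty": 5.4,"tz": 0,"rx": 0,"ry": 0,"rz": 0},{"hand": 0,"tx": 16.5,"ty": 7.1,"tz": 0,"rx": 0,"ry": 0,"rz": 0},{"hand": 0,"tx": 20.5,"ty": 8.8,"tz": 0,"rx": 0,"ry": 0,"rz": 0},{"hand": 0,"tx": 24.5,"ty": 10.55,"tz": 0,"rx": 0,"ry": 0,"rz": 0},{"hand": 0,"tx": 27.5,"ty": 11.85,"tz": 0,"rx": 0,"ry": 0,"rz": 0},{"hand": 0,"tx": 29.3,"ty": 12.6,"tz": 0,"rx": 0,"ry": 0,"rz": 0},{"hand": 0,"tx": 29.3,"ty": 12.6,"tz": 0,"rx": 0,"ry": 0,"rz": 0}])

```text
t: 7.5
position: [0.5645, 0.134, 0.1782]
tool_rot: [3.141, 0.001, 1.982]
wrist_force: [-0.4, -0.5, -0.2]
grip_width: 0.0569
```

Run:
```python
from h import *
f=grab_frame("scene");cv2.imwrite("pics/s6.png",f["image"])
delta([.566,.131,.006],1.976);
```

```text
t 7.55 pos [0.5647 0.1323 0.1783] rot [3.141e+00 2.000e-03 1.981e+00] w 0.05726319224655896 F [ 0.1 -0.3 -0.4] j [ 0.17  0.03  1.39 -0.    1.72 -0.24]
shift cm [-0.14  0.06 17.23] rotvec [0.    0.002 0.005]
```

View pics/s6.png

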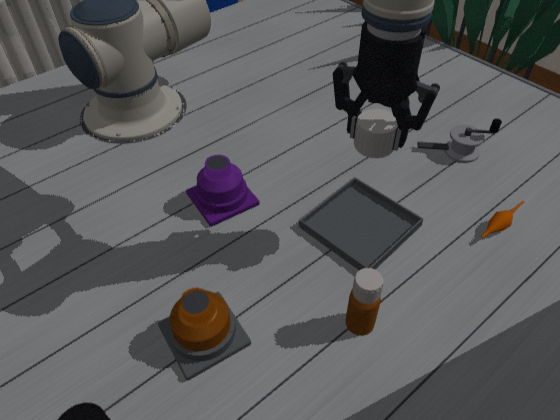

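Emit:
step_arm(steps=[{"hand": 0,"tx": -0.1,"ty": 0.05,"tz": 1,"rx": 0,"ry": 0,"rz": 0},{"hand": 0,"tx": -0.1,"ty": 0.05,"tz": 3,"rx": 0,"ry": 0,"rz": 0},{"hand": 0,"tx": -0.1,"ty": 0.05,"tz": 6,"rx": 0,"ry": 0,"rz": 0},{"hand": 0,"tx": -0.1,"ty": 0.05,"tz": 9,"rx": 0,"ry": 0,"rz": 0},{"hand": 0,"tx": -0.1,"ty": 0.05,"tz": 11.5,"rx": 0,"ry": 0,"rz": 0},{"hand": 0,"tx": -0.1,"ty": 0.05,"tz": 13.5,"rx": 0,"ry": 0,"rz": 0},{"hand": 0,"tx": -0.1,"ty": 0.05,"tz": 15,"rx": 0,"ry": 0,"rz": 0},{"hand": 0,"tx": -0.1,"ty": 0.05,"tz": 16,"rx": 0,"ry": 0,"rz": 0},{"hand": 0,"tx": -0.1,"ty": 0.05,"tz": 16.4,"rx": 0,"ry": 0,"rz": 0},{"hand": 0,"tx": -0.1,"ty": 0.05,"tz": 16.6,"rx": 0,"ry": 0,"rz": 0}])

```text
t: 8.55
position: [0.566, 0.1311, 0.0125]
tool_rot: [3.141, 0.002, 1.98]
wrist_force: [0.4, -0.1, 0.3]
grip_width: 0.0571
```

Run:
```python
from h import *
f=grab_frame("scene");cv2.imwrite("pics/s7.png",cv2.resize(f["image"][130:290,270:450],None,fx=3.5,fy=3.5))
delta([.566,.131,.006],1.976);
```

```text
t 8.6 pos [0.5661 0.1312 0.0126] rot [3.141e+00 2.000e-03 1.980e+00] w 0.05697009898460026 F [ 0.6 -0.6 -1.6] j [ 0.17  0.11  1.6  -0.    1.43 -0.24]
shift cm [-0.02 -0.02  0.66] rotvec [0.001 0.002 0.004]
```

View pics/s7.png

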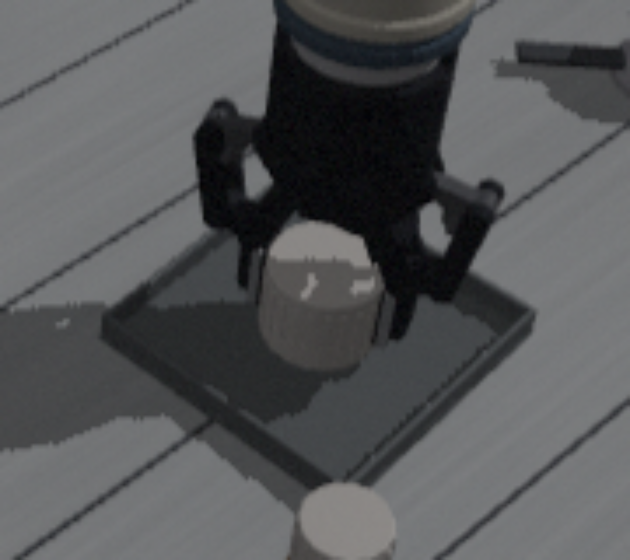

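The cap hovers just over the tray floor, near the middle. Setting it down slowly.

Emit:
step_arm(steps=[{"hand": 0,"tx": 0,"ty": 0,"tz": 0.1,"rx": 0,"ry": 0,"rz": 0},{"hand": 0,"tx": 0,"ty": 0,"tz": 0.2,"rx": 0,"ry": 0,"rz": 0},{"hand": 0,"tx": 0,"ty": 0,"tz": 0.3,"rx": 0,"ry": 0,"rz": 0},{"hand": 0,"tx": 0,"ty": 0,"tz": 0.4,"rx": 0,"ry": 0,"rz": 0},{"hand": 0,"tx": 0,"ty": 0,"tz": 0.5,"rx": 0,"ry": 0,"rz": 0},{"hand": 0,"tx": 0,"ty": 0,"tz": 0.55,"rx": 0,"ry": 0,"rz": 0},{"hand": 0,"tx": 0,"ty": 0,"tz": 0.6,"rx": 0,"ry": 0,"rz": 0},{"hand": 0,"tx": 0,"ty": 0,"tz": 0.65,"rx": 0,"ry": 0,"rz": 0},{"hand": 0,"tx": 0,"ty": 0,"tz": 0.65,"rx": 0,"ry": 0,"rz": 0},{"hand": 0,"tx": 0,"ty": 0,"tz": 0.65,"rx": 0,"ry": 0,"rz": 0}])

```text
t: 9.6
position: [0.5661, 0.1312, 0.0061]
tool_rot: [3.14, 0.002, 1.98]
wrist_force: [0.1, -0.4, -0.8]
grip_width: 0.0571
```

No contact yet; going down a little more.

Emit:
step_arm(steps=[{"hand": 0,"tx": 0,"ty": 0,"tz": 0.03,"rx": 0,"ry": 0,"rz": 0},{"hand": 0,"tx": 0,"ty": 0,"tz": 0.06,"rx": 0,"ry": 0,"rz": 0},{"hand": 0,"tx": 0,"ty": 0,"tz": 0.09,"rx": 0,"ry": 0,"rz": 0},{"hand": 0,"tx": 0,"ty": 0,"tz": 0.12,"rx": 0,"ry": 0,"rz": 0},{"hand": 0,"tx": 0,"ty": 0,"tz": 0.12,"rx": 0,"ry": 0,"rz": 0},{"hand": 0,"tx": 0,"ty": 0,"tz": 0.12,"rx": 0,"ry": 0,"rz": 0},{"hand": 0,"tx": 0,"ty": 0,"tz": 0.12,"rx": 0,"ry": 0,"rz": 0},{"hand": 0,"tx": 0,"ty": 0,"tz": 0.12,"rx": 0,"ry": 0,"rz": 0},{"hand": 0,"tx": 0,"ty": 0,"tz": 0.12,"rx": 0,"ry": 0,"rz": 0},{"hand": 0,"tx": 0,"ty": 0,"tz": 0.12,"rx": 0,"ry": 0,"rz": 0}])

```text
t: 10.6
position: [0.5662, 0.1312, 0.006]
tool_rot: [3.14, 0.002, 1.98]
wrist_force: [-3.1, -0.8, 6.3]
grip_width: 0.0568
```

Contact: 6 N upward, with the height held at 6.0 mm. Opening.

Emit:
step_arm(steps=[{"hand": 5.8,"tx": 0,"ty": 0,"tz": 0,"rx": 0,"ry": 0,"rz": 0},{"hand": 6,"tx": 0,"ty": 0,"tz": 0,"rx": 0,"ry": 0,"rz": 0},{"hand": 6.5,"tx": 0,"ty": 0,"tz": 0,"rx": 0,"ry": 0,"rz": 0},{"hand": 7,"tx": 0,"ty": 0,"tz": 0,"rx": 0,"ry": 0,"rz": 0},{"hand": 7.5,"tx": 0,"ty": 0,"tz": 0,"rx": 0,"ry": 0,"rz": 0},{"hand": 8,"tx": 0,"ty": 0,"tz": 0,"rx": 0,"ry": 0,"rz": 0},{"hand": 8.5,"tx": 0,"ty": 0,"tz": 0,"rx": 0,"ry": 0,"rz": 0},{"hand": 8.5,"tx": 0,"ty": 0,"tz": 0,"rx": 0,"ry": 0,"rz": 0},{"hand": 8.5,"tx": 0,"ty": 0,"tz": 0,"rx": 0,"ry": 0,"rz": 0},{"hand": 8.5,"tx": 0,"ty": 0,"tz": 0,"rx": 0,"ry": 0,"rz": 0}])

```text
t: 11.6
position: [0.5663, 0.1312, 0.006]
tool_rot: [3.14, 0.002, 1.981]
wrist_force: [0.7, 0.2, 0.0]
grip_width: 0.0853
```

Run:
```python
from h import *
f=grab_frame("wrist");cv2.imwrite("pics/w9.png",f["image"])
delta([.566,.131,.2],1.98);
```

```text
t 11.65 pos [0.5662 0.1312 0.006 ] rot [3.140e+00 2.000e-03 1.981e+00] w 0.08499010378019305 F [ 0.2 -0.4 -1.4] j [ 0.17  0.11  1.61 -0.    1.42 -0.24]
shift cm [ -0.05  -0.   -19.4 ] rotvec [0.001 0.002 0.001]
```

View pics/w9.png

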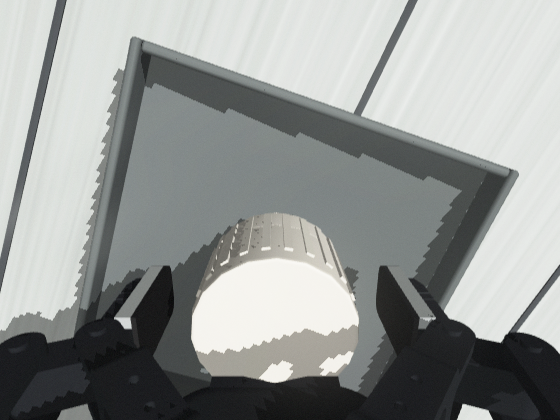

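The pads are clear of the cap on both sides. Going straight up.

Emit:
step_arm(steps=[{"hand": 8.5,"tx": 0,"ty": 0,"tz": -0.5,"rx": 0,"ry": 0,"rz": 0},{"hand": 8.5,"tx": 0,"ty": 0,"tz": -1.5,"rx": 0,"ry": 0,"rz": 0},{"hand": 8.5,"tx": 0,"ty": 0,"tz": -3,"rx": 0,"ry": 0,"rz": 0},{"hand": 8.5,"tx": 0,"ty": 0,"tz": -5,"rx": 0,"ry": 0,"rz": 0},{"hand": 8.5,"tx": 0,"ty": 0,"tz": -8,"rx": 0,"ry": 0,"rz": 0},{"hand": 8.5,"tx": 0,"ty": 0,"tz": -11,"rx": 0,"ry": 0,"rz": 0},{"hand": 8.5,"tx": 0,"ty": 0,"tz": -14,"rx": 0,"ry": 0,"rz": 0},{"hand": 8.5,"tx": 0,"ty": 0,"tz": -17,"rx": 0,"ry": 0,"rz": 0},{"hand": 8.5,"tx": 0,"ty": 0,"tz": -18,"rx": 0,"ry": 0,"rz": 0},{"hand": 8.5,"tx": 0,"ty": 0,"tz": -18,"rx": 0,"ry": 0,"rz": 0}])

```text
t: 12.65
position: [0.5668, 0.1317, 0.189]
tool_rot: [3.135, 0.003, 1.981]
wrist_force: [-0.4, -0.7, -0.2]
grip_width: 0.0852
```

Run:
```python
from h import *
f=grab_frame("scene");cv2.imwrite("pics/s10.png",f["image"]);P=cloud(f);z=P[...,2]
def circ(f,z,box,zt):
    m=np.zeros(z.shape,np.uint8);u0,u1,v0,v1=box
    m[v0:v1,u0:u1]=(abs(z-zt)<.006)[v0:v1,u0:u1]
    c=max(cv2.findContours(m,0,1)[0],key=cv2.contourArea)
    print(cv2.minEnclosingCircle(ray(f,c[:,0],zt)[:,:2].astype(np.float32)),np.nanmean(z[m>0]),np.nanstd(z[m>0]))
circ(f,z,(310,410,160,260),.048); circ(f,z,(345,390,260,300),.112)
delta([.566,.131,.2],1.98)
```

```text
((0.5687560439109802, 0.12724103033542633), 0.0316028818488121) 0.047960615588649974 0.0015240047975895743
((0.6970500946044922, -0.008021296933293343), 0.019904419779777527) 0.11162334397969693 0.001679985948242803
t 12.7 pos [0.566  0.1315 0.1865] rot [3.139e+00 3.000e-03 1.980e+00] w 0.08480111590205357 F [-0.3  0.2 -0.6] j [ 0.17  0.03  1.37 -0.    1.74 -0.24]
shift cm [-0.05 -0.02 -1.35] rotvec [0.003 0.003 0.   ]
```

View pics/s10.png

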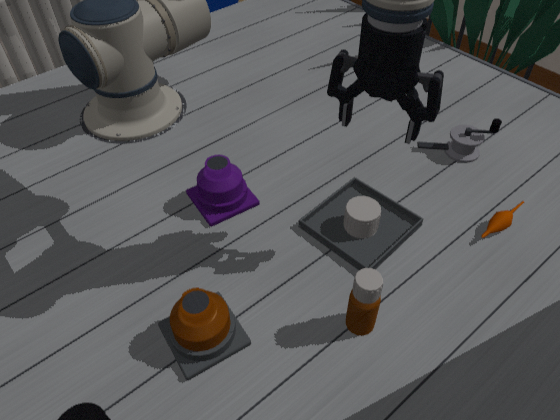

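The cap stands upright in the tray at (362,217) with its top level at 48 mm. The slim jar is unmoved at (365,300), and the gripper is well clear. Handing in.

```bash
python3 -c "
from h import *
print(workorder.finish_job())"
```

```text
the job is handed in; nothing more can be done
None
```

The cap is off the squat jar and standing the right way up near the middle of the tray. The job was handed in at about 12.7 s.

- **Twist:** I gripped the cap at mid-height and turned it about 82° anticlockwise while it was still down on the jar. The ribs sat the same against the pads before and after, so it did not slip. The largest side force I read was about 9 N.
- **Lift and placing:** It lifted straight off, and I lowered it into the tray until I read about 6 N of contact. Then I opened the gripper and backed off straight up.
- **Cap:** In the last scene view its top was level at 48 mm, as expected for a cap standing on the tray floor. It was within about 5 mm of the tray's centre.
- **Other items:** The slim jar measured within about 1 mm of its starting place and was still standing. The purple look-alike was not touched.
- **Disagreement:** The top and scene cameras differed by about 2–3 mm, which is roughly the calibration limit. No check failed.

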